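# Set the key organiser's screw-driven fence free of slack

### The job

On the ledge of the key organiser, turn the knob until the sliding fence has gone about half a centimetre past the index clip towards the knob, then wind it back until its pointer is level with the clip, so that the slack of the screw is taken up, and let go of the knob. Then, with shut fingers, gently press the fence's steel plate towards the knob (firmly enough to feel it, about 6 to 10 newtons, for a second) to check that the fence does not give, and leave it with the pointer still level with the clip and the things on the ledge undisturbed.

Things in the scene. Friction and masses are not known exactly. Their poses are not given: they have to be found in the camera images.
- organiser: light ash key organiser, 180 mm (x) by 560 mm (y) by 200 mm high, fixed; origin at the centre of its underside. Its top is a flat ledge 200 mm above the origin. Along the ledge runs its own y axis: knob at y = +100 mm, fence near y = -10 mm, and the ledge between y = -200 mm and the fence is clear. Everything below is turned with the organiser
- knob: aluminium screw knob on the ledge, turning about the vertical: a disc 60 mm across with a straight upright finger bar 50 mm long, 16 mm thick, 40 mm tall on it; origin on the axis under the disc, 6 mm above the ledge; the bar runs along the knob's own x axis, 10 to 50 mm above the origin. Anticlockwise (from above) draws the fence towards the knob (organiser +y), clockwise drives it away
- knob_grip (a point): the place to grip the knob: on its axis, 12 mm below the finger bar's top, 44 mm above the ledge. A turn of 1 rad moves the fence 10 mm, but the screw has 6 mm (0.6 rad) of slack: after each change of direction, and perhaps at the start, the knob turns up to 0.6 rad before the fence moves. About 0.17 N m turns it; it stays where it is left
- fence: the fence: upright ash board 80 mm (x) by 16 mm (y) by 60 mm tall that slides along the ledge's y axis on a foot; origin at the middle of the board's thickness, on the ledge's surface. Within the slack a push of some 3 N slides it; with the slack taken up against the push, the screw holds it up to about 17 N
- press_plate: steel plate 60 mm (x) by 44 mm tall, on stiff rubber feet (6 N per mm, 3 mm at most), on the fence's face that looks away from the knob (organiser -y); origin at the centre of the pressing face, 14 mm from the fence's origin in -y and 34 mm above the ledge. Press it towards organiser +y; about 6 to 10 N is right, over 15 N is too hard
- pointer (a point): tip of the fence's small steel pointer, at the middle of the fence's thickness, 57 mm in +x from the fence's origin, 6 mm above the ledge
- clip: dark steel index clip 20 by 14 by 8 mm fixed on the ledge by its +x edge, with a wedge whose tip points to the fence's pointer; origin under the wedge's edge line, which is the mark. Its y axis runs along the ledge like the organiser's: the pointer is level with the clip when its y in the clip's frame is zero; before the work it stands 3.8 to 13.5 mm on the -y side
- tealight: glass tealight holder, 58 mm across, 55 mm tall, on the ledge beyond the knob; origin at the centre of its underside; not to be disturbed
- coin_tray: black plastic coin tray 75 by 85 by 20 mm, on the ledge beyond the knob; origin at the centre of its underside; not to be disturbed
- lint_roller: plastic lint roller 175 mm long and 44 mm across, lying across the ledge's -y end; origin at the middle of its underside; not to be disturbed

How it is judged:
By the outcome, as a careful person would: the job done as asked, in the order asked, and still so for the second after the job is handed in, with the robot touching nothing.
It also fails if it takes over 72 s, if anything falls off the work surface, if the arm or the gripper's body presses on something with over 40 N, if the wrist force passes 120 N, or if a joint passes its speed limit or range.

### The arm

A 7-joint arm with a two-finger parallel gripper is mounted at the origin on the work surface. World frame = base frame: x ahead of the robot, y to its left, z up, the work surface at z = 0. Lengths are in m, angles in rad, forces in N, time in s.
With the tool pointing down it reaches from about 0.4 to 0.85 m from the base axis. Payload 4.5 kg.
Tool frame: the origin (TCP) lies midway between the tips of the shut fingers; the grasp point (between the pads) lies 19 mm behind it; z points along the fingers, y is the direction in which the jaws open and shut (so a half turn about z gives the same grasp; the last joint's range is limited). The gripper opens to 88 mm and grips with 3 to 60 N. Pads are 18 mm wide; open, the fingers measure 123 mm over their backs; the gripper's body (75 mm by 187 mm) begins 45 mm behind the grasp point.
Start: joints at [0.034, 0.689, -0.195, 1.565, 0.157, 0.902, -0.215], TCP at [0.625, 0, 0.239] pointing down, gripper open.
Joint ranges: [-3.01, 3.01], [-0.46, 2.08], [-1.47, 1.51], [0.13, 2.56], [-1, 4.14], [0.04, 2.09], [-2.66, 2.66]. Speed limits (rad/s): [2.57, 2.57, 3.14, 3.14, 3.14, 3.14, 3.14].

### API

Orientations are given as a unit quaternion [x, y, z, w].
In Python, from plant import r gives the robot as it stands.
- The arm moves only by the tool play_rows, never from a script. Its argument "targets" is a list of rows, each a list of 6 numbers: the shift along the tool's x, y, z in m, then the turn, a rotation vector about the tool's x, y, z in rad. In form: [[tx, ty, tz, rx, ry, rz], ...]. A call has 1 to 5 rows; each row shifts and turns the pose as measured when the row begins, along the tool's axes as they then stand; what a row does not reach is not made up. A row lasts 1/12 s, in which the tool goes at most 41.7 mm and 7.16 degrees, less where a joint would pass 70% of its speed; a pose out of reach is approached as far as the arm can. A call is refused whole if a number of a shift passes 0.0417 or a number of a turn 0.125, either way. A call with a gripper value outside its range is refused whole. "hand" is the opening, from 0 (shut) to 1 (fully open), set as the call begins (left out, the last holds). The fingers move at their own pace and stop on an object; "squeeze" is the grip in N (left out, the last holds). Time passes only in rows, so rows that do not move let the fingers close. It gives the time, the measured TCP pose, the force and the opening at its end, in the units of the state.
- r.get_state(): the state, without advancing time (a new reading comes with each control period).
- r.snapshot(name): name is "scene" or "side" or "wrist"; returns the picture (400x640x3 uint8, blue, green, red); there is no depth.
- r.get_calibration(name): a dict with "intrinsics" (3x3 intrinsics, pixels), "R" (3x3) and "t" (3): a world point X has camera coordinates R X + t; the wrist camera has in their place "hand_eye" (4x4, takes a point from camera to tool coordinates, whose origin is the TCP and whose axes are the flange's). Camera axes: x right, y down, z forward; pixel columns grow to the right and rows downward; lengths in m; the calibration is good to about 2 mm. A picture is of the moment at which its call begins: read the wrist's pose just before it. get_calibration takes no time and is no camera call.
- r.finish_job(): hands the job in, once; it reports no verdict.
Trained networks look in the newest picture that a camera, given by its name, has taken for a name from the list of things; names that differ only in an ending like _2 or _b are one class to them, and where a whole thing is asked for, a point or a joint stands for the part that bears it (a point fixed in the world has none). Each returns a list of dicts, best first, with "confidence" (0 to 1); they miss things now and then, are a little off and sometimes report something else, mostly with a low value. They report only what shows in the picture. A call takes as long as a camera call.
- r.search_frame(query, camera): "bbox" ([left, top, right, bottom] in pixels, round what is visible of it).
- r.tip_of(query, camera): "uv" ([column, row] in pixels: a listed point, or the origin of a listed thing).
The state is a dict: "clock": time; "q": joint angles; "qd": joint speeds; "joint_torque": joint torques, N m; "tool_pos": TCP position; "eef_rot": TCP orientation; "contact_force": force on the tool from outside, world axes, zero at the start; "moment": the same for the moment, N m; "opening": opening from 0.0 (shut) to 1.0 (fully open).
Only numpy, scipy, OpenCV 4.12 (cv2) and the standard library are available. Lean on these libraries where they do the work, as an engineer would, in place of code of your own. Each camera call takes 0.05 s, during which the arm holds its last target. There are 200 camera calls.

## Working session

There is one attempt and no reset: what is moved stays moved. The work goes in short steps, Python scripts to look and compute and a tool call to move; the robot and the scene stay as the last step left them, time stands still between calls to the robot, and variables do not carry over. Pictures are saved under pics/ and viewed, on a budget of 10 in all, crops included, one or two more only if the job needs it, and the job is handed in when it is done.

Besides the shell and the picture viewer there is one more tool, called after "Emit:" as name(argument=value, ...), one argument or row to a line, values as JSON. play_rows: Moves the arm, as the interface text tells. Its arguments: {"type":"object","properties":{"targets":{"type":"array","items":{"type":"array","items":{"type":"number"}}},"hand":{"type":"number"},"squeeze":{"type":"number"}},"required":["targets"]}

```bash
mkdir -p pics
cat > h.py <<'E'
import numpy as np, cv2
from plant import r
from scipy.spatial.transform import Rotation as Ro
def cam(name, st=None):
    c=r.get_calibration(name); K=np.array(c["intrinsics"])
    if name=="wrist":
        st=st or r.get_state(); T=np.eye(4); T[:3,:3]=Ro.from_quat(st["eef_rot"]).as_matrix(); T[:3,3]=st["tool_pos"]
        W=np.linalg.inv(T@np.array(c["hand_eye"])); return K,W[:3,:3],W[:3,3]
    return K,np.array(c["R"]),np.array(c["t"])
def onz(C,uv,z):
    K,R,t=C; o=-R.T@t; d=R.T@np.linalg.solve(K,[uv[0],uv[1],1]); return o+d*(z-o[2])/d[2]
def proj(C,X):
    K,R,t=C; p=K@(R@np.asarray(X)+t); return p[:2]/p[2]
def tri(Cs,uvs):
    P=[C[0]@np.c_[C[1],C[2]] for C in Cs]
    A=np.vstack([[u[0]*p[2]-p[0],u[1]*p[2]-p[1]] for p,u in zip(P,uvs)])
    v=np.linalg.svd(A)[2][-1]; return v[:3]/v[3]
E
python3 - <<'E'
from h import *
C={}
ims=[]
s=r.get_state();print(s["clock"],s["tool_pos"],s["eef_rot"],s["contact_force"])
for n in ["scene","side","wrist"]:
    C[n]=cam(n); im=r.snapshot(n); cv2.imwrite(f"pics/{n}0.png",im); print(n,(-C[n][1].T@C[n][2]).round(3))
    for q in ["knob_grip","knob","fence","press_plate","pointer","clip","organiser","tealight","lint_roller"]:
        d=r.tip_of(q,n)[:1]
        for e in d: print(q,np.round(e["uv"],1),round(e["confidence"],2))
E
```

```text
0.0 [ 6.24363450e-01 -3.70763178e-05  2.37923355e-01] [ 7.07056946e-01  7.07156034e-01 -6.83279613e-04 -5.93252821e-04] [-0.04831038 -0.33466768  0.75296192]
scene [ 1.101 -0.114  0.836]
fence [255.9 209.9] 0.93
press_plate [242.  200.3] 0.54
pointer [259.2 233. ] 0.74
clip [264.2 244.5] 0.41
organiser [266.8 270.1] 0.6
tealight [370.6 168.6] 0.64
lint_roller [114.8 244.7] 0.79
side [ 0.394 -0.731  0.86 ]
knob_grip [339.4 173.5] 0.73
knob [342.3 189.5] 0.69
fence [351.4 226.3] 0.91
press_plate [357.1 216.2] 0.87
pointer [380.4 215.5] 0.71
clip [385.3 216.1] 0.46
tealight [305.9 162.9] 0.7
lint_roller [397.5 318.3] 0.85
wrist [0.625 0.073 0.384]
knob_grip [288.6 231.5] 0.71
knob [295.4 210.9] 0.68
fence [303.6 347.1] 0.85
press_plate [303.8 345.7] 0.45
pointer [382.2 353.1] 0.71
clip [394.9 335.4] 0.83
```

Run:
```python
from h import *
C={n:cam(n) for n in ["scene","side","wrist"]}
D={"fence":{"scene":(255.9,209.9),"side":(351.4,226.3),"wrist":(303.6,347.1)},
"pointer":{"scene":(259.2,233),"side":(380.4,215.5),"wrist":(382.2,353.1)},
"clip":{"scene":(264.2,244.5),"side":(385.3,216.1),"wrist":(394.9,335.4)},
"knob_grip":{"side":(339.4,173.5),"wrist":(288.6,231.5)},
"knob":{"side":(342.3,189.5),"wrist":(295.4,210.9)},
"tealight":{"scene":(370.6,168.6),"side":(305.9,162.9)},
"lint":{"scene":(114.8,244.7),"side":(397.5,318.3)},
"plate":{"scene":(242,200.3),"side":(357.1,216.2)}}
for k,v in D.items():
    X=tri([C[n] for n in v],list(v.values())); print(k,X.round(4),[np.round(proj(C[n],X)-v[n],1).tolist() for n in v])
a=cv2.imread("pics/scene0.png");b=cv2.imread("pics/side0.png")
cv2.imwrite("pics/m0.png",np.vstack([a[100:400,0:640],b[80:380]]))
```

```text
fence [ 0.6049 -0.0972  0.1969] [[-1.3, 1.1], [0.0, -1.2], [-4.4, -3.7]]
pointer [ 0.6644 -0.0971  0.2101] [[0.6, 0.8], [-0.5, -0.0], [-1.1, 4.1]]
clip [ 0.6785 -0.0917  0.1981] [[1.0, -0.4], [-0.2, 0.7], [2.6, 3.2]]
knob_grip [0.6081 0.0133 0.244 ] [[-0.4, -0.0], [3.5, 1.0]]
knob [0.6121 0.0085 0.2026] [[-1.3, -0.0], [10.1, 2.9]]
tealight [0.5595 0.1331 0.1942] [[-0.4, 0.7], [-0.4, -0.5]]
lint [ 0.6175 -0.3304  0.201 ] [[0.8, -1.1], [1.1, 0.7]]
plate [ 0.6094 -0.115   0.2377] [[-0.1, 0.2], [-0.1, -0.1]]
```

View pics/m0.png

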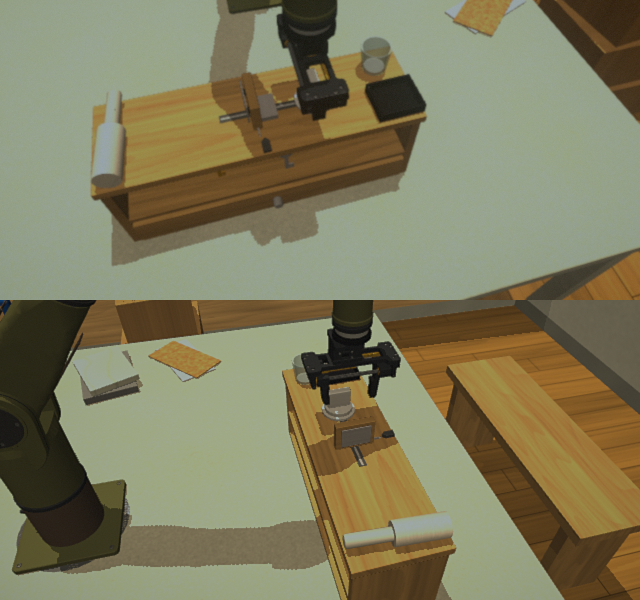

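View pics/wrist0.png

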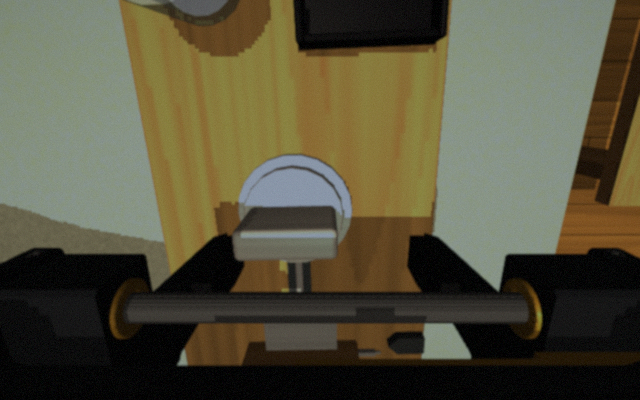

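Run:
```python
from h import *
C={n:cam(n) for n in ["scene","side","wrist"]}
def show(n,z,*uv):
    print(n,[onz(C[n],p,z)[:2].round(4).tolist() for p in uv])
show("wrist",.2,(123,5),(163,225),(187,358)); show("wrist",.2,(448,5),(434,210))
show("wrist",.256,(249,206),(337,206)); show("wrist",.256,(234,258-12),(337,258-12),(338,258))
show("scene",.2,(93,295),(425,216),(93,207),(393,152))
print(proj(C["wrist"],[.608,.013,.256]),proj(C["wrist"],[.608,.013,.206]))
print((C["wrist"][1][2]).round(3), C["wrist"][0].round(0).tolist(), np.array(r.get_calibration("wrist")["hand_eye"]).round(3).tolist())
```

```text
wrist [[0.5163, 0.1263], [0.5184, -0.0001], [0.5201, -0.1079]]
wrist [[0.6904, 0.1261], [0.6947, 0.0102]]
wrist [[0.5907, 0.0312], [0.63, 0.0312]]
wrist [[0.5823, 0.0117], [0.6302, 0.0117], [0.6307, 0.0055]]
scene [[0.7046, -0.3625], [0.6926, 0.188], [0.5276, -0.37], [0.532, 0.1889]]
[289.19311474 243.40153854] [298.52345766 208.88107766]
[-0.001 -0.283 -0.959] [[301.0, 0.0, 325.0], [0.0, 301.0, 197.0], [0.0, 0.0, 1.0]] [[-0.001, -0.959, -0.282, 0.073], [1.0, -0.0, -0.001, 0.0], [0.001, -0.282, 0.959, -0.145], [0.0, 0.0, 0.0, 1.0]]
```

Emit:
play_rows(
  targets=[
    [0.006, -0.008, -0.03, 0, 0, 0],
    [0.006, -0.008, -0.03, 0, 0, 0],
    [0, 0, 0, 0, 0, 0.12],
    [0, 0, 0, 0, 0, 0.12],
    [0, 0, 0, 0, 0, 0.12],
  ],
  hand=0.7,
)

```text
clock: 1.92
tool_pos: [0.6144, 0.0131, 0.3042]
eef_rot: [0.826, 0.564, 0.007, 0.003]
contact_force: [-0.7, 0.0, 0.7]
opening: 0.699
```

Emit:
play_rows(
  targets=[
    [0, 0, 0, 0, 0, 0.12],
    [0, 0, 0, 0, 0, 0.12],
    [0, 0, 0, 0, 0, 0.12],
    [0, 0, 0, 0, 0, 0.12],
    [0, 0, 0, 0, 0, 0.12],
  ],
)

```text
clock: 2.33
tool_pos: [0.6225, 0.0144, 0.3105]
eef_rot: [0.959, 0.283, 0.019, 0.002]
contact_force: [1.0, -0.1, 1.1]
opening: 0.701
```

Emit:
play_rows(
  targets=[
    [0, 0, 0, 0, 0, 0.12],
    [0, 0, 0, 0, 0, 0.12],
    [0, 0, 0, 0, 0, 0.12],
    [0, 0, 0, 0, 0, 0.12],
    [0, 0, 0, 0, 0, 0],
  ],
)

```text
clock: 2.75
tool_pos: [0.63, 0.016, 0.3156]
eef_rot: [0.999, 0.036, 0.029, -0.002]
contact_force: [-0.7, -0.3, -0.1]
opening: 0.697
```

```bash
cat >> h.py <<'E'
def to(pos,yaw,st=None):
    """row that takes the tool to pos, pointing down, tool x at world yaw"""
    st=st or r.get_state(); R=Ro.from_quat(st["eef_rot"]).as_matrix(); c,s=np.cos(yaw),np.sin(yaw)
    Rt=np.array([[c,s,0],[s,-c,0],[0,0,-1]])
    x=np.arctan2(R[1,0],R[0,0])
    print("yaw %.3f pos %s F %s q7 %.2f t %.2f"%(x,np.round(st["tool_pos"],4),np.round(st["contact_force"],1),st["q"][6],st["clock"]))
    print("row",(R.T@(np.array(pos)-st["tool_pos"])).round(4),Ro.from_matrix(R.T@Rt).as_rotvec().round(3))
def look(n,qs=(),png=None,z=None):
    C=cam(n); im=r.snapshot(n)
    if png: cv2.imwrite(f"pics/{png}.png",im)
    o={}
    for q in qs:
        for e in r.tip_of(q,n)[:1]:
            o[q]=e["uv"]; print(q,np.round(e["uv"],1),round(e["confidence"],2), onz(C,e["uv"],z[q])[:2].round(4) if z and q in z else "")
    return C,im,o
Z=dict(knob_grip=.244,knob=.206,fence=.2,pointer=.206,clip=.2)
E
python3 - <<'E'
from h import *
to([.6085,.0135,.30],.02)
look("wrist",["knob_grip","knob","pointer","clip","fence"],"w1",Z)
E
```

```text
yaw 0.071 pos [0.63   0.016  0.3156] F [-0.7 -0.3 -0.1] q7 -1.46 t 2.75
row [-0.0225  0.001   0.0144] [-0.004 -0.057  0.051]
knob_grip [328.  243.1] 0.86 [0.6061 0.0126]
knob [330.2 229.9] 0.59 [0.6037 0.0102]
clip [451.7 154.5] 0.68 [ 0.6784 -0.0906]
fence [446.7 228.8] 0.69 [ 0.6105 -0.0974]
```

View pics/w1.png

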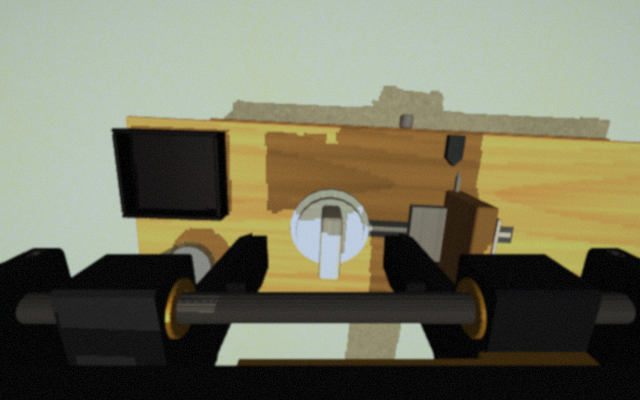

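Emit:
play_rows(
  targets=[
    [-0.0235, 0.0015, 0.0144, -0.004, -0.057, 0.036],
    [0, 0, 0, 0, 0, 0],
  ],
)

```text
clock: 3.22
tool_pos: [0.6062, 0.0122, 0.2993]
eef_rot: [1.0, 0.02, -0.001, -0.0]
contact_force: [-0.6, -0.2, -0.6]
opening: 0.698
```

Run:
```python
from h import *
to([.6075,.013,.225],.035)
C,im,o=look("wrist",["knob_grip","pointer","clip"],"w2",Z)
cv2.imwrite("pics/w2c.png",cv2.resize(im[120:300,280:480],None,fx=3.5,fy=3,interpolation=cv2.INTER_CUBIC)[:,:])
for X in ([.6075,.013,.256],[.6075,.013,.206]): print(proj(C,X))
```

```text
yaw 0.041 pos [0.6062 0.0122 0.2993] F [-0.6 -0.2 -0.6] q7 -1.48 t 3.22
row [ 0.0015 -0.0007  0.0743] [-0.001  0.003  0.006]
knob_grip [326.6 213.1] 0.57 [0.6081 0.0116]
pointer [472.1 133.8] 0.73 [ 0.6644 -0.0993]
clip [464.5 115.2] 0.67 [ 0.6779 -0.0936]
[324.51386685 219.89214776]
[324.75637321 198.18530247]
```

View pics/w2c.png

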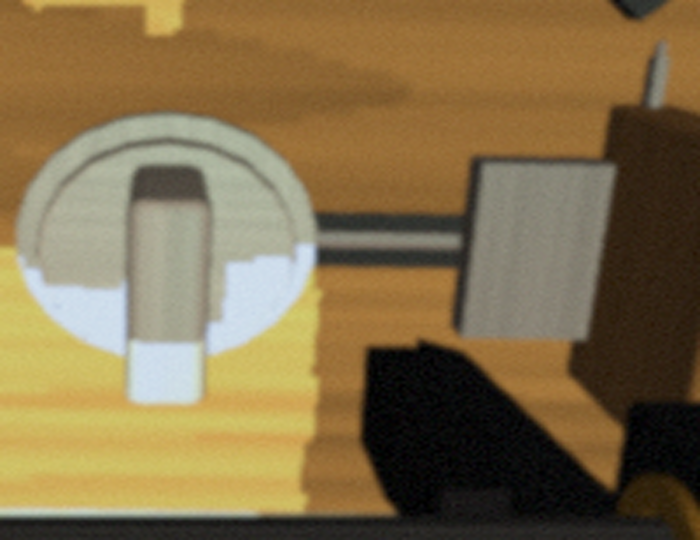

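Emit:
play_rows(
  targets=[
    [0.0015, 0.0005, 0.037, 0, 0.003, 0],
    [0, 0, 0.037, 0, 0, 0],
    [0, 0, 0, 0, 0, 0],
  ],
)

```text
clock: 3.67
tool_pos: [0.6187, 0.0126, 0.2315]
eef_rot: [1.0, 0.022, 0.013, -0.001]
contact_force: [-0.1, -0.3, -0.6]
opening: 0.701
```

Run:
```python
from h import *
to([.6075,.0115,.225],.035)
C,im,o=look("wrist",["pointer","clip"],"w3",Z)
cv2.imwrite("pics/w3c.png",cv2.resize(im[20:150,430:630],None,fx=4,fy=4,interpolation=cv2.INTER_CUBIC)[:,:])
```

```text
yaw 0.045 pos [0.6187 0.0126 0.2315] F [-0.1 -0.3 -0.6] q7 -1.45 t 3.67
row [-0.0114  0.0006  0.0062] [-0.002 -0.027  0.01 ]
pointer [518.1 170.7] 0.69 [ 0.6625 -0.097 ]
clip [507. 145.] 0.65 [ 0.6765 -0.0912]
```

View pics/w3c.png

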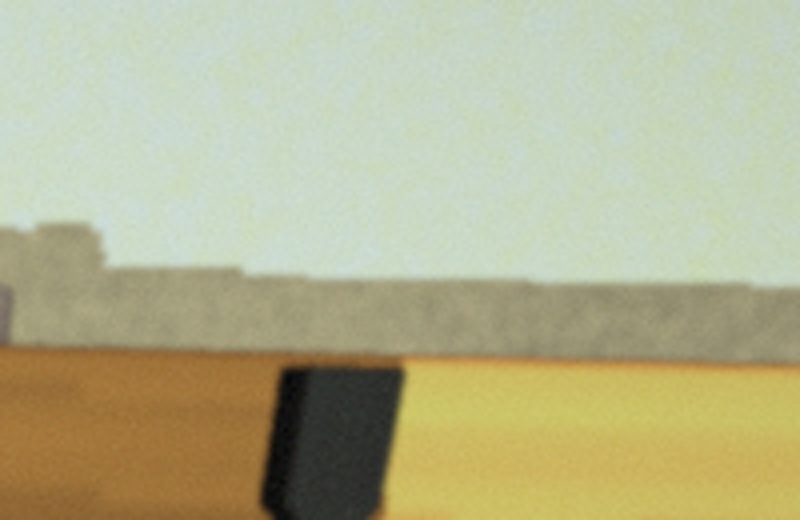

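Emit:
play_rows(
  targets=[
    [-0.0125, 0.0006, 0.006, -0.002, -0.027, 0.005],
    [0, 0, 0, 0, 0, 0],
  ],
)

```text
clock: 3.98
tool_pos: [0.6117, 0.0106, 0.2351]
eef_rot: [1.0, 0.019, 0.008, 0.0]
contact_force: [-0.2, -0.2, 0.4]
opening: 0.702
```

Run:
```python
from h import *
to([.6075,.0115,.225],.035)
```

```text
yaw 0.038 pos [0.6117 0.0106 0.2351] F [-0.2 -0.2  0.4] q7 -1.46 t 3.98
row [-0.0044 -0.001   0.01  ] [ 0.001 -0.015  0.003]
```

Emit:
play_rows(
  targets=[
    [-0.0044, -0.001, 0.01, 0.001, -0.015, 0],
    [0, 0, 0.002, 0, 0, 0],
  ],
)

```text
clock: 4.15
tool_pos: [0.6086, 0.0115, 0.2254]
eef_rot: [1.0, 0.019, 0.002, -0.0]
contact_force: [0.8, 0.1, -1.0]
opening: 0.7
```

Run:
```python
from h import *
to([.6075,.0115,.225],.035)
```

```text
yaw 0.038 pos [0.6086 0.0115 0.2254] F [ 0.8  0.1 -1. ] q7 -1.46 t 4.15
row [-0.0011 -0.0001  0.0004] [-0.    -0.004  0.003]
```

Emit:
play_rows(
  targets=[
    [-0.001, 0, 0, 0, 0, 0],
    [0, 0, 0, 0, 0, 0],
    [0, 0, 0, 0, 0, 0],
    [0, 0, 0, 0, 0, 0],
    [0, 0, 0, 0, 0, 0],
  ],
  hand=0,
  squeeze=35,
)

```text
clock: 4.57
tool_pos: [0.6078, 0.0116, 0.2258]
eef_rot: [1.0, 0.019, 0.003, -0.0]
contact_force: [-0.1, -0.5, -0.1]
opening: 0.345
```

Run:
```python
from h import *
to([.6075,.0115,.225],.035); print(r.get_state()["opening"]*88, r.get_state()["moment"])
```

```text
yaw 0.039 pos [0.6078 0.0116 0.2258] F [-0.1 -0.5 -0.1] q7 -1.46 t 4.57
row [-0.0003  0.0001  0.0008] [-0.    -0.005  0.004]
30.37422006851115 [ 0.00510125  0.1156394  -0.00153009]
```

Still closing.

Emit:
play_rows(
  targets=[
    [0, 0, 0.0005, 0, 0, 0],
    [0, 0, 0, 0, 0, 0],
    [0, 0, 0, 0, 0, 0],
    [0, 0, 0, 0, 0, 0],
  ],
)

```text
clock: 4.9
tool_pos: [0.6081, 0.0109, 0.2254]
eef_rot: [1.0, 0.019, 0.003, 0.0]
contact_force: [-0.3, 0.7, 0.3]
opening: 0.183
```

Run:
```python
from h import *
to([.6075,.0115,.225],.035); print(r.get_state()["opening"]*88, r.get_state()["moment"])
```

```text
yaw 0.038 pos [0.6081 0.0109 0.2254] F [-0.3  0.7  0.3] q7 -1.46 t 4.90
row [-0.0006 -0.0006  0.0004] [ 0.    -0.006  0.003]
16.067986706544744 [ 0.19556845  0.1298032  -0.13311539]
```

Emit:
play_rows(
  targets=[
    [0, 0, 0, 0, 0, -0.1],
    [0, 0, 0, 0, 0, -0.1],
    [0, 0, 0, 0, 0, -0.1],
  ],
)

```text
clock: 5.15
tool_pos: [0.6079, 0.0117, 0.2254]
eef_rot: [0.985, 0.172, 0.003, 0.0]
contact_force: [0.4, 0.4, -0.5]
opening: 0.18
```

Run:
```python
from h import *
to([.6078,.0112,.225],.5); print(r.get_state()["moment"].round(2))
look("side",["pointer"],None,Z)
```

```text
yaw 0.347 pos [0.6079 0.0117 0.2254] F [ 0.4  0.4 -0.5] q7 -1.22 t 5.15
row [-0.0003  0.0004  0.0004] [ 0.002 -0.005 -0.153]
[ 0.09  0.19 -0.14]
pointer [380.6 217.3] 0.62 [ 0.6657 -0.0984]
```

Emit:
play_rows(
  targets=[
    [0, 0, 0, 0, 0, -0.12],
    [0, 0, 0, 0, 0, -0.12],
    [0, 0, 0, 0, 0, -0.12],
    [0, 0, 0, 0, 0, -0.12],
    [0, 0, 0, 0, 0, 0],
  ],
)

```text
clock: 5.67
tool_pos: [0.6072, 0.0127, 0.2254]
eef_rot: [0.916, 0.402, 0.002, -0.001]
contact_force: [0.8, -0.1, -1.0]
opening: 0.179
```

Run:
```python
from h import *
to([.6078,.0114,.225],.9); print(r.get_state()["moment"].round(2))
look("side",["pointer","fence","clip"],None,Z)
look("wrist",["pointer","fence","clip"],None,Z)
```

```text
yaw 0.826 pos [0.6072 0.0127 0.2254] F [ 0.8 -0.1 -1. ] q7 -0.86 t 5.67
row [-0.0006  0.0013  0.0004] [ 0.001 -0.004 -0.074]
[ 0.02 -0.01  0.07]
pointer [377.8 217.4] 0.59 [ 0.6601 -0.0973]
fence [349.7 223.3] 0.63 [ 0.6021 -0.0942]
clip [386.1 217.8] 0.57 [ 0.6786 -0.0967]
clip [512.5 270.3] 0.82 [ 0.6769 -0.0871]
```

Emit:
play_rows(
  targets=[
    [0, 0.001, 0, 0, 0, -0.12],
    [0, 0, 0, 0, 0, -0.12],
    [0, 0, 0, 0, 0, -0.12],
    [0, 0, 0, 0, 0, -0.06],
    [0, 0, 0, 0, 0, 0],
  ],
)

```text
clock: 6.48
tool_pos: [0.6063, 0.0133, 0.2254]
eef_rot: [0.809, 0.588, 0.001, -0.001]
contact_force: [0.2, 0.4, 0.2]
opening: 0.179
```

Run:
```python
from h import *
to([.6078,.0114,.225],1.4); print(r.get_state()["moment"].round(2))
look("side",["pointer","fence","clip","press_plate"],"s4",Z)
look("scene",["pointer","fence","clip","press_plate"],"c4",Z)
C,im,o=look("wrist",["pointer","fence","clip"],"w4",Z)
a=cv2.imread("pics/c4.png")[160:280,180:380];a0=cv2.imread("pics/scene0.png")[160:280,180:380]
s=cv2.imread("pics/s4.png")[170:270,300:420];s0=cv2.imread("pics/side0.png")[170:270,300:420]
R=lambda x:cv2.resize(x,(400,240),interpolation=cv2.INTER_CUBIC)
cv2.imwrite("pics/m4.png",np.vstack([np.hstack([R(a0),R(a)]),np.hstack([R(s),cv2.resize(im,(400,240))])]))
```

```text
yaw 1.257 pos [0.6063 0.0133 0.2254] F [0.2 0.4 0.2] q7 -0.53 t 6.48
row [-0.0013  0.002   0.0004] [-0.001 -0.003 -0.143]
[0.16 0.09 0.01]
pointer [379.9 214.9] 0.73 [ 0.6666 -0.0914]
fence [350.8 221.1] 0.58 [ 0.606  -0.0887]
clip [383.9 216. ] 0.46 [ 0.676  -0.0906]
press_plate [354.4 211.4] 0.57 
pointer [265.2 232.9] 0.67 [ 0.6619 -0.0879]
fence [268.3 266.5] 0.75 [ 0.7229 -0.0948]
clip [265.8 243.9] 0.62 [ 0.6797 -0.0908]
press_plate [248.5 201.2] 0.67 
pointer [329.5 239.6] 0.42 [0.608  0.0109]
fence [374.7 360. ] 0.87 [ 0.6093 -0.089 ]
```

View pics/m4.png

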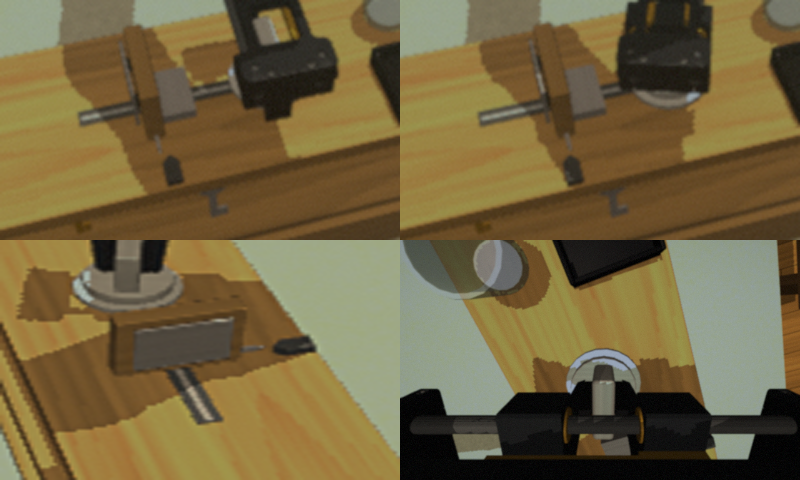

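```bash
cat >> h.py <<'E'
def track(n,a,b,box,z):
    """displacement in mm (world x,y) of patch box (l,t,r,b) of picture a in picture b"""
    l,t,R_,B=box; A=cv2.imread(f"pics/{a}.png",0);Bm=cv2.imread(f"pics/{b}.png",0)
    A=cv2.resize(A,None,fx=4,fy=4,interpolation=cv2.INTER_CUBIC);Bm=cv2.resize(Bm,None,fx=4,fy=4,interpolation=cv2.INTER_CUBIC)
    T=A[4*t:4*B,4*l:4*R_]; m=60
    S=Bm[4*t-m:4*B+m,4*l-m:4*R_+m]; sc=cv2.matchTemplate(S,T,cv2.TM_CCOEFF_NORMED)
    _,v,_,p=cv2.minMaxLoc(sc); d=(np.array(p)-m)/4
    C=cam(n); c=np.array([(l+R_)/2,(t+B)/2]); print(n,"px",d,"score %.2f"%v,"mm",((onz(C,c+d,z)-onz(C,c,z))[:2]*1000).round(1))
E
python3 - <<'E'
from h import *
track("scene","scene0","c4",(240,172,262,215),.24)
track("scene","scene0","c4",(252,220,262,236),.21)
track("scene","scene0","c4",(260,236,274,256),.2)
track("side","side0","s4",(333,205,375,240),.24)
track("side","side0","s4",(378,210,396,222),.2)
E
```

```text
scene px [ 5.   -1.25] score 0.88 mm [-0.6  8.6]
scene px [ 5.   -1.25] score 0.99 mm [-0.4  8.5]
scene px [0.5 0. ] score 0.90 mm [0.2 0.8]
side px [-1.25 -3.  ] score 0.84 mm [0.  8.4]
side px [ 0.   -0.25] score 0.89 mm [0.2 0.7]
```

Emit:
play_rows(
  targets=[
    [0, 0.001, 0, 0, 0, -0.1],
    [0, 0, 0, 0, 0, -0.1],
    [0, 0, 0, 0, 0, 0],
  ],
)

```text
clock: 7.43
tool_pos: [0.6058, 0.0134, 0.2254]
eef_rot: [0.744, 0.668, -0.0, -0.002]
contact_force: [-0.0, 0.1, -0.0]
opening: 0.179
```

Run:
```python
from h import *
to([.6078,.0114,.225],1.0)
look("side",["pointer"],"s5",Z); look("scene",["pointer","clip"],"c5",Z)
track("scene","scene0","c5",(240,172,262,215),.24)
track("scene","scene0","c5",(252,220,262,236),.21)
track("scene","c4","c5",(257,219,269,235),.21)
track("side","side0","s5",(333,205,375,240),.24)
track("side","s4","s5",(333,202,375,237),.24)
```

```text
yaw 1.462 pos [0.6058 0.0134 0.2254] F [-0.   0.1 -0. ] q7 -0.37 t 7.43
row [-0.0018  0.0022  0.0004] [-0.004 -0.001  0.462]
pointer [377.8 209.9] 0.85 [ 0.6673 -0.0762]
pointer [263.7 230.8] 0.63 [ 0.6571 -0.0896]
clip [264.3 244.7] 0.58 [ 0.6806 -0.0935]
scene px [ 6.25 -1.  ] score 0.96 mm [ 0.5 10.6]
scene px [ 6.   -1.75] score 0.99 mm [-1.  10.4]
scene px [ 1.25 -0.25] score 0.99 mm [0.  2.1]
side px [-1.75 -4.  ] score 0.87 mm [-0.1 11.3]
side px [-0.25 -0.5 ] score 0.91 mm [-0.1  1.4]
```

Emit:
play_rows(
  targets=[
    [0, 0, 0, 0, 0, 0.12],
    [0, 0, 0, 0, 0, 0.12],
    [0, 0, 0, 0, 0, 0.12],
    [0, 0, 0, 0, 0, 0.12],
    [0, 0, 0, 0, 0, 0.12],
  ],
)

```text
clock: 8.1
tool_pos: [0.6072, 0.0127, 0.2254]
eef_rot: [0.914, 0.405, 0.0, -0.001]
contact_force: [-0.1, -0.6, -1.4]
opening: 0.177
```

Emit:
play_rows(
  targets=[
    [0, 0, 0, 0, 0, 0.12],
    [0, 0, 0, 0, 0, 0.12],
    [0, 0, 0, 0, 0, 0.06],
    [0, 0, 0, 0, 0, 0.03],
    [0, 0, 0, 0, 0, 0],
  ],
)

```text
clock: 8.52
tool_pos: [0.6078, 0.012, 0.2254]
eef_rot: [0.971, 0.239, 0.0, 0.001]
contact_force: [0.0, -0.5, 0.1]
opening: 0.178
```

Run:
```python
from h import *
to([.6078,.0114,.225],.36)
look("side",[],"s6",Z); look("scene",[],"c6",Z)
C,im,o=look("wrist",["pointer","clip","fence"],"w6",Z)
track("scene","c5","c6",(258,219,270,235),.21)
track("scene","c5","c6",(246,171,268,214),.24)
track("side","s5","s6",(333,201,375,236),.24)
```

```text
yaw 0.482 pos [0.6078 0.012  0.2254] F [ 0.  -0.5  0.1] q7 -1.13 t 8.52
row [-0.0003  0.0006  0.0004] [ 0.003 -0.     0.122]
pointer [526.4 235.1] 0.94 [ 0.6639 -0.093 ]
clip [526.7 208.6] 0.79 [ 0.6774 -0.0874]
scene px [-2.   0.5] score 0.99 mm [ 0.2 -3.4]
scene px [ 1.25 15.  ] score 0.28 mm [32.2 -3.5]
side px [0.5 1. ] score 0.82 mm [ 0.1 -2.9]
```

View pics/w6.png

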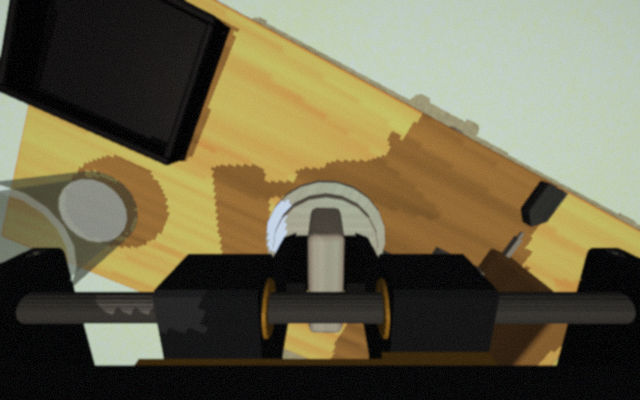

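Run:
```python
from h import *
C=cam("wrist"); y=.027
im=cv2.imread("pics/w6.png")
a=cv2.resize(im[160:270,470:600],None,fx=6,fy=5.4,interpolation=cv2.INTER_CUBIC)
cv2.imwrite("pics/z6.png",a)
for uv,z in [((526.4,235.1),.206),((526.7,208.6),.2),((526.7,208.6),.208)]: 
    X=onz(C,uv,z); print(X, -np.sin(y)*X[0]+np.cos(y)*X[1])
print(r.search_frame("clip","wrist"))
```

```text
[ 0.66391154 -0.0929314   0.206     ] -0.11082096177654478
[ 0.67737329 -0.08730716  0.2       ] -0.10556219306913767
[ 0.67713685 -0.08105044  0.208     ] -0.09930137445839965
[{'bbox': [522.8, 178.9, 565.6, 228.1], 'confidence': 0.63}]
```

View pics/z6.png

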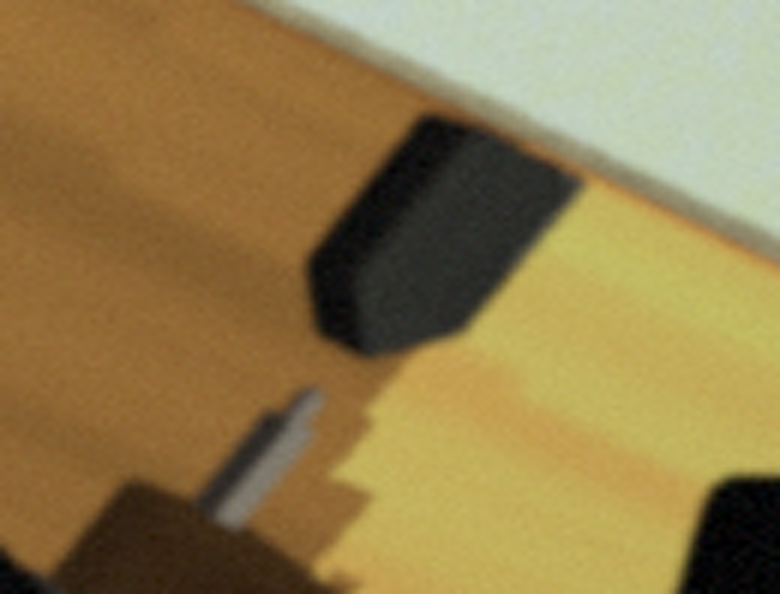

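Run:
```python
from h import *
C=cam("wrist"); y=.027
f=lambda u,v:(470+u/6,160+v/5.4)
for n,p,z in [("tip top",(368,355),.208),("tip bottom",(322,332),.2),("ptr",(315,392),.206),("ptr2",(318,398),.206),("clip far left top",(472,130),.208),("clip far right top",(582,183),.208),("shoulder R top",(465,330),.208),("edge a",(240,0),.2),("edge b",(775,265),.2)]:
    X=onz(C,f(*p),z); print(n,np.round(f(*p),1),"x %.4f y %.4f"%(np.cos(y)*X[0]+np.sin(y)*X[1],-np.sin(y)*X[0]+np.cos(y)*X[1]))
```

```text
tip top [531.3 225.7] x 0.6674 y -0.1081
tip bottom [523.7 221.5] x 0.6673 y -0.1089
ptr [522.5 232.6] x 0.6615 y -0.1078
ptr2 [523.  233.7] x 0.6610 y -0.1085
clip far left top [548.7 184.1] x 0.6918 y -0.1015
clip far right top [567.  193.9] x 0.6918 y -0.1143
shoulder R top [547.5 221.1] x 0.6738 y -0.1147
edge a [510. 160.] x 0.6944 y -0.0791
edge b [599.2 209.1] x 0.6937 y -0.1447
```

Emit:
play_rows(
  targets=[
    [0, 0, 0, 0, 0, -0.12],
    [0, 0, 0, 0, 0, -0.12],
    [0, 0, 0, 0, 0, -0.12],
    [0, 0, 0, 0, 0, -0.12],
    [0, 0, 0, 0, 0, -0.12],
  ],
)

```text
clock: 9.28
tool_pos: [0.6067, 0.0131, 0.2254]
eef_rot: [0.851, 0.525, -0.0, -0.0]
contact_force: [-1.3, -0.0, -0.1]
opening: 0.177
```

Emit:
play_rows(
  targets=[
    [0, 0, 0, 0, 0, -0.12],
    [0, 0, 0, 0, 0, -0.12],
    [0, 0, 0, 0, 0, -0.12],
    [0, 0, 0, 0, 0, -0.12],
    [0, 0, 0, 0, 0, -0.06],
  ],
)

```text
clock: 9.7
tool_pos: [0.6053, 0.0134, 0.2254]
eef_rot: [0.671, 0.741, -0.0, -0.002]
contact_force: [-1.2, 1.1, 0.2]
opening: 0.174
```

Run:
```python
from h import *
to([.6078,.0114,.225],.48)
look("side",[],"s7",Z); look("scene",[],"c7",Z)
track("scene","c6","c7",(256,220,268,236),.21)
track("scene","c5","c7",(258,219,270,235),.21)
track("side","s6","s7",(333,201,375,236),.24)
```

```text
yaw 1.669 pos [0.6053 0.0134 0.2254] F [-1.2  1.1  0.2] q7 -0.21 t 9.70
row [-0.0022  0.0023  0.0004] [-5.000e-03 -1.000e-03  1.189e+00]
scene px [ 3.25 -0.75] score 0.99 mm [-0.1  5.5]
scene px [ 1.25 -0.25] score 0.99 mm [0.  2.1]
side px [-0.75 -2.  ] score 0.80 mm [0.2 5.7]
```

Emit:
play_rows(
  targets=[
    [0, 0, 0, 0, 0, 0.12],
    [0, 0, 0, 0, 0, 0.12],
    [0, 0, 0, 0, 0, 0.12],
    [0, 0, 0, 0, 0, 0.12],
    [0, 0, 0, 0, 0, 0.12],
  ],
)

```text
clock: 10.22
tool_pos: [0.6068, 0.0131, 0.2254]
eef_rot: [0.868, 0.496, 0.001, -0.002]
contact_force: [-0.5, 1.2, -1.2]
opening: 0.179
```

Emit:
play_rows(
  targets=[
    [0, 0, 0, 0, 0, 0.12],
    [0, 0, 0, 0, 0, 0.12],
    [0, 0, 0, 0, 0, 0.12],
    [0, 0, 0, 0, 0, 0.1],
    [0, 0, 0, 0, 0, 0.04],
  ],
)

```text
clock: 10.63
tool_pos: [0.6077, 0.0121, 0.2254]
eef_rot: [0.968, 0.252, 0.001, -0.0]
contact_force: [-0.8, -0.1, 0.3]
opening: 0.18
```

Run:
```python
from h import *
to([.6078,.0114,.225],.48)
look("scene",[],"c8",Z)
C,im,o=look("wrist",[],"w8",Z)
track("scene","c6","c8",(256,220,268,236),.21)
cv2.imwrite("pics/z8.png",cv2.resize(im[160:270,470:600],None,fx=6,fy=5.4,interpolation=cv2.INTER_CUBIC))
```

```text
yaw 0.510 pos [0.6077 0.0121 0.2254] F [-0.8 -0.1  0.3] q7 -1.10 t 10.63
row [-0.0003  0.0006  0.0004] [ 0.    -0.002  0.03 ]
scene px [0.25 0.  ] score 0.99 mm [0.1 0.4]
```

View pics/z8.png

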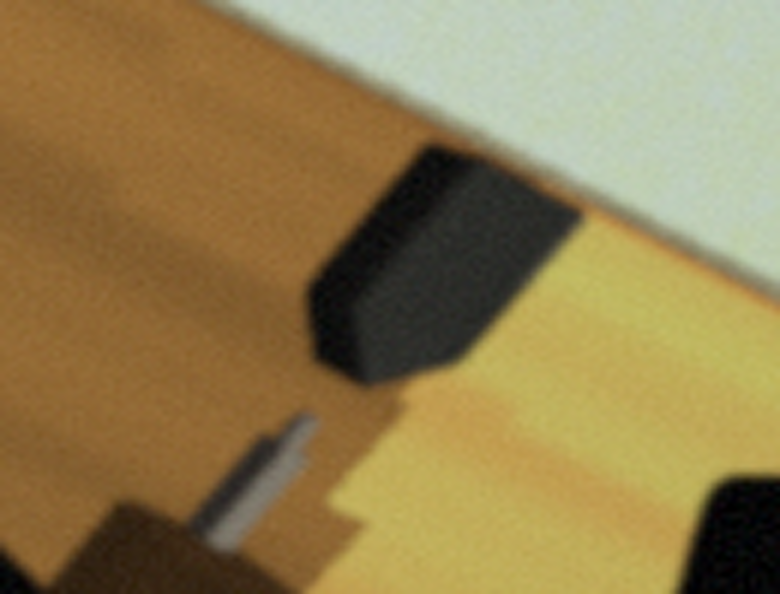

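Run:
```python
from h import *
C=cam("wrist"); y=.02
f=lambda u,v:(470+u/6,160+v/5.4)
for n,p,z in [("tip top",(368,385),.208),("tip bottom",(320,360),.2),("ptr",(308,416),.206),("ptr right",(316,421),.206),("ptr mid body R",(230,548),.206),("ptr mid body L",(192,522),.206),("far left top",(470,160),.208),("far right top",(582,215),.208),("left bottom far",(435,147),.2)]:
    X=onz(C,f(*p),z); print(n,np.round(f(*p),1),"x %.4f y %.4f"%(np.cos(y)*X[0]+np.sin(y)*X[1],-np.sin(y)*X[0]+np.cos(y)*X[1]))
X=onz(C,f(470,160),.208);Y=onz(C,f(582,215),.208);print(np.arctan2(-(X-Y)[0],(X-Y)[1]))
```

```text
tip top [531.3 231.3] x 0.6685 y -0.1035
tip bottom [523.3 226.7] x 0.6684 y -0.1041
ptr [521.3 237. ] x 0.6627 y -0.1024
ptr right [522.7 238. ] x 0.6626 y -0.1035
ptr mid body R [508.3 261.5] x 0.6462 y -0.1057
ptr mid body L [502.  256.7] x 0.6470 y -0.1003
far left top [548.3 189.6] x 0.6928 y -0.0957
far right top [567.  199.8] x 0.6932 y -0.1089
left bottom far [542.5 187.2] x 0.6934 y -0.0982
0.04637842214277592
```

Emit:
play_rows(
  targets=[
    [0, 0, 0, 0, 0, 0.045],
    [0, 0, 0, 0, 0, 0],
  ],
)

```text
clock: 10.9
tool_pos: [0.6078, 0.012, 0.2254]
eef_rot: [0.973, 0.233, 0.001, 0.0]
contact_force: [-0.8, 1.0, 0.0]
opening: 0.179
```

Run:
```python
from h import *
to([.6078,.0114,.225],.465)
C,im,o=look("wrist",[],"w9",Z)
cv2.imwrite("pics/z9.png",cv2.resize(im[160:270,470:600],None,fx=6,fy=5.4,interpolation=cv2.INTER_CUBIC))
```

```text
yaw 0.470 pos [0.6078 0.012  0.2254] F [-0.8  1.   0. ] q7 -1.13 t 10.90
row [-0.0003  0.0006  0.0004] [ 0.001 -0.002  0.005]
```

Emit:
play_rows(
  targets=[
    [0, 0, 0, 0, 0, 0],
    [0, 0, 0, 0, 0, 0],
    [0, 0, 0, 0, 0, 0],
    [0, 0, 0, 0, 0, 0],
    [0, 0, 0, 0, 0, 0],
  ],
  hand=0.5,
)

```text
clock: 11.37
tool_pos: [0.6086, 0.0121, 0.2257]
eef_rot: [0.972, 0.235, 0.002, -0.0]
contact_force: [0.2, 0.4, 0.9]
opening: 0.494
```

Emit:
play_rows(
  targets=[
    [0, 0, -0.03, 0, 0, 0],
    [0, 0, -0.03, 0, 0, 0],
    [0, 0, -0.03, 0, 0, 0],
    [0, 0, 0, 0, 0, 0],
  ],
)

```text
clock: 11.7
tool_pos: [0.6071, 0.0119, 0.317]
eef_rot: [0.972, 0.235, -0.0, -0.001]
contact_force: [1.0, -0.2, 0.3]
opening: 0.498
```

Run:
```python
from h import *
to([.63,-.06,.31],.03)
```

```text
yaw 0.475 pos [0.6071 0.0119 0.317 ] F [ 1.  -0.2  0.3] q7 -1.14 t 11.70
row [-0.0125  0.0744  0.007 ] [-0.001  0.001  0.445]
```

Run:
```python
from h import *
to([.635,-.12,.295],.475)
```

```text
yaw 0.475 pos [0.6071 0.0119 0.317 ] F [ 1.  -0.2  0.3] q7 -1.14 t 11.70
row [-0.0355  0.1301  0.0219] [-0.001  0.001  0.   ]
```

Emit:
play_rows(
  targets=[
    [-0.009, 0.033, 0, 0, 0, 0],
    [-0.009, 0.033, 0, 0, 0, 0],
    [-0.009, 0.033, 0.005, 0, 0, 0],
    [-0.009, 0.031, 0.005, 0, 0, 0],
    [0, 0, 0, 0, 0, 0],
  ],
  hand=0,
)

```text
clock: 12.12
tool_pos: [0.6382, -0.1204, 0.3089]
eef_rot: [0.971, 0.241, 0.003, -0.001]
contact_force: [-0.2, -1.2, 0.1]
opening: 0.147
```

Run:
```python
from h import *
to([.612,-.18,.31],1.59)
C,im,o=look("wrist",["pointer","clip"],"w10",Z)
u=proj(C,[.667,-.092,.205]); print(u); a,b=int(u[0])-50,int(u[1])-45; print(a,b)
cv2.imwrite("pics/z10.png",cv2.resize(im[b:b+80,a:a+100],None,fx=7,fy=7,interpolation=cv2.INTER_CUBIC))
```

```text
yaw 0.486 pos [ 0.6382 -0.1204  0.3089] F [-0.2 -1.2  0.1] q7 -0.92 t 12.12
row [-0.0509  0.0405 -0.0015] [ 0.004 -0.006 -1.104]
pointer [307.6 153.9] 0.96 [ 0.6645 -0.0898]
clip [316.6 140.3] 0.88 [ 0.6772 -0.0914]
[311.4010584  152.30500945]
261 107
```

View pics/z10.png

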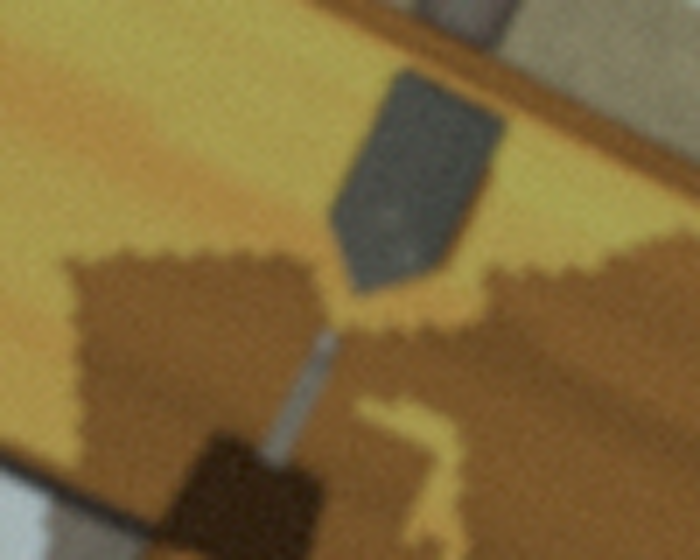

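Run:
```python
from h import *
C=cam("wrist")
f=lambda u,v:(261+(u+.5)/7-.5,107+(v+.5)/7-.5)
P={n:onz(C,f(*p),z)[:2] for n,p,z in [("tip",(362,293),.208),("L",(403,70),.208),("R",(503,122),.208),("l",(332,212),.208),("rr",(438,270),.208),("ptr",(331,334),.206),("base",(275,462),.206)]}
ax=(P["L"]+P["R"])/2-(P["l"]+P["rr"])/2
yc=np.arctan2(ax[1],ax[0]); e=P["L"]-P["R"]; print("clip yaw",yc,np.arctan2(-e[0],e[1]),"ptr yaw",np.arctan2(*(P["ptr"]-P["base"])[::-1]))
for y in (.016,.027,.045):
    print(y,{k:np.round([1e3*(np.cos(y)*v[0]+np.sin(y)*v[1]),1e3*(-np.sin(y)*v[0]+np.cos(y)*v[1])],1).tolist() for k,v in P.items()})
```

```text
clip yaw 0.044306494504856846 0.02789267092376711 ptr yaw 0.06873085984846204
0.016 {'tip': [669.2, -91.2], 'L': [693.8, -84.0], 'R': [693.9, -96.7], 'l': [675.9, -83.9], 'rr': [675.6, -97.8], 'ptr': [662.9, -90.1], 'base': [646.0, -91.0]}
0.027 {'tip': [668.1, -98.5], 'L': [692.8, -91.6], 'R': [692.8, -104.4], 'l': [674.9, -91.4], 'rr': [674.5, -105.3], 'ptr': [661.9, -97.4], 'base': [645.0, -98.1]}
0.045 {'tip': [666.2, -110.6], 'L': [691.1, -104.1], 'R': [690.8, -116.8], 'l': [673.2, -103.5], 'rr': [672.5, -117.4], 'ptr': [660.0, -109.3], 'base': [643.1, -109.7]}
```

Emit:
play_rows(
  targets=[
    [0.009, -0.033, 0, 0, 0, 0],
    [0.009, -0.033, -0.003, 0, 0, 0],
    [0.009, -0.033, -0.003, 0, 0, 0],
    [0.009, -0.031, 0, 0, 0, 0],
    [0, 0, 0, 0, 0, 0],
  ],
  hand=0.55,
)

```text
clock: 12.68
tool_pos: [0.6057, 0.0332, 0.316]
eef_rot: [0.969, 0.248, 0.005, -0.007]
contact_force: [-0.7, 1.1, 0.2]
opening: 0.371
```

Run:
```python
from h import *
to([.608,.012,.30],.475)
```

```text
yaw 0.502 pos [0.6057 0.0332 0.316 ] F [-0.7  1.1  0.2] q7 -1.14 t 12.68
row [-0.0084  0.0198  0.0157] [-0.011 -0.013  0.027]
```

Emit:
play_rows(
  targets=[
    [-0.008, 0.0195, 0.015, -0.011, -0.013, 0.027],
    [0, 0, 0, 0, 0, 0],
    [0, 0, 0, 0, 0, 0],
  ],
)

```text
clock: 12.93
tool_pos: [0.6073, 0.02, 0.3006]
eef_rot: [0.971, 0.241, 0.0, -0.002]
contact_force: [-0.3, 0.4, 0.3]
opening: 0.547
```

Run:
```python
from h import *
to([.608,.012,.255],.475)
```

```text
yaw 0.487 pos [0.6073 0.02   0.3006] F [-0.3  0.4  0.3] q7 -1.14 t 12.93
row [-0.0032  0.0075  0.0456] [-0.003 -0.001  0.012]
```

Emit:
play_rows(
  targets=[
    [-0.003, 0.0075, 0.01, -0.003, -0.001, 0.012],
    [0, 0, 0.01, 0, 0, 0],
    [0, 0, 0.01, 0, 0, 0],
    [0, 0, 0, 0, 0, 0],
  ],
)

```text
clock: 13.27
tool_pos: [0.6081, 0.008, 0.2674]
eef_rot: [0.973, 0.232, -0.0, 0.001]
contact_force: [-0.3, 0.9, 0.2]
opening: 0.551
```

Run:
```python
from h import *
to([.608,.012,.2255],.475)
```

```text
yaw 0.469 pos [0.6081 0.008  0.2674] F [-0.3  0.9  0.2] q7 -1.13 t 13.27
row [ 0.0018 -0.0037  0.0418] [ 0.001  0.001 -0.006]
```

Emit:
play_rows(
  targets=[
    [0.0018, -0.0037, 0.014, 0, 0, 0],
    [0, 0, 0.014, 0, 0, 0],
    [0, 0, 0.012, 0, 0, 0],
    [0, 0, 0, 0, 0, 0],
  ],
)

```text
clock: 13.6
tool_pos: [0.6082, 0.0087, 0.2248]
eef_rot: [0.973, 0.23, -0.001, 0.001]
contact_force: [-0.2, 0.7, 0.4]
opening: 0.548
```

Run:
```python
from h import *
to([.608,.012,.2255],.47)
```

```text
yaw 0.464 pos [0.6082 0.0087 0.2248] F [-0.2  0.7  0.4] q7 -1.14 t 13.60
row [ 0.0013 -0.0031 -0.0007] [ 0.002  0.002 -0.006]
```

Emit:
play_rows(
  targets=[
    [0.0013, -0.0031, -0.0005, 0, 0, 0],
    [0, 0, 0, 0, 0, 0],
    [0, 0, 0, 0, 0, 0],
    [0, 0, 0, 0, 0, 0],
    [0, 0, 0, 0, 0, 0],
  ],
  hand=0,
  squeeze=35,
)

```text
clock: 14.02
tool_pos: [0.6088, 0.0116, 0.2271]
eef_rot: [0.974, 0.229, 0.0, 0.001]
contact_force: [-4.4, 7.8, -2.0]
opening: 0.199
```

Emit:
play_rows(
  targets=[
    [0, 0, 0, 0, 0, 0],
    [0, 0, 0, 0, 0, 0],
    [0, 0, 0, 0, 0, 0],
  ],
)

```text
clock: 14.27
tool_pos: [0.6085, 0.0123, 0.2271]
eef_rot: [0.973, 0.229, 0.0, 0.001]
contact_force: [0.6, 0.8, -1.6]
opening: 0.178
```

Run:
```python
from h import *
to([.608,.012,.2255],.37)
look("scene",[],"c11",Z); track("scene","c8","c11",(256,220,268,236),.21)
```

```text
yaw 0.462 pos [0.6085 0.0123 0.2271] F [ 0.6  0.8 -1.6] q7 -1.14 t 14.27
row [-0.0006  0.0001  0.0016] [ 0.001 -0.     0.092]
scene px [-0.25  0.  ] score 0.99 mm [-0.1 -0.4]
```

Emit:
play_rows(
  targets=[
    [0, 0, 0, 0, 0, 0.05],
    [0, 0, 0, 0, 0, 0.045],
    [0, 0, 0, 0, 0, 0],
  ],
)

```text
clock: 14.57
tool_pos: [0.6087, 0.012, 0.2271]
eef_rot: [0.983, 0.181, 0.0, 0.001]
contact_force: [-0.6, 1.5, -1.5]
opening: 0.183
```

Run:
```python
from h import *
to([.608,.012,.2255],.37)
```

```text
yaw 0.365 pos [0.6087 0.012  0.2271] F [-0.6  1.5 -1.5] q7 -1.22 t 14.57
row [-0.0006 -0.0002  0.0016] [ 0.002 -0.    -0.005]
```

Release, lift, and return to the viewing spot.

Emit:
play_rows(
  targets=[
    [0, 0, 0, 0, 0, 0],
    [0, 0, 0, 0, 0, 0],
    [0, 0, 0, 0, 0, 0],
    [0, 0, 0, 0, 0, 0],
    [0, 0, 0, 0, 0, 0],
  ],
  hand=0.5,
)

```text
clock: 14.98
tool_pos: [0.6099, 0.0111, 0.2285]
eef_rot: [0.983, 0.183, 0.002, 0.002]
contact_force: [0.8, 0.0, 0.0]
opening: 0.499
```

Emit:
play_rows(
  targets=[
    [0, 0, -0.03, 0, 0, 0],
    [0, 0, -0.03, 0, 0, 0],
    [0, 0, -0.03, 0, 0, 0],
    [0, 0, 0, 0, 0, 0],
  ],
)

```text
clock: 15.32
tool_pos: [0.6084, 0.0107, 0.3202]
eef_rot: [0.983, 0.183, -0.001, 0.002]
contact_force: [1.1, -0.6, 1.0]
opening: 0.496
```

Emit:
play_rows(
  targets=[
    [-0.006, 0.033, 0, 0, 0, 0],
    [-0.006, 0.033, 0, 0, 0, 0],
    [-0.006, 0.033, 0.005, 0, 0, 0],
    [-0.006, 0.031, 0.005, 0, 0, 0],
    [0, 0, 0, 0, 0, 0],
  ],
  hand=0,
)

```text
clock: 15.73
tool_pos: [0.6362, -0.12, 0.3131]
eef_rot: [0.982, 0.188, 0.004, 0.002]
contact_force: [-0.3, -0.7, 1.1]
opening: 0.143
```

Run:
```python
from h import *
to([.612,-.18,.31],1.59)
C,im,o=look("wrist",["pointer","clip"],"w12",Z)
u=proj(C,[.667,-.092,.205]); a,b=int(u[0])-50,int(u[1])-45; print(u,a,b)
cv2.imwrite("pics/z12.png",cv2.resize(im[b:b+80,a:a+100],None,fx=7,fy=7,interpolation=cv2.INTER_CUBIC))
```

```text
yaw 0.378 pos [ 0.6362 -0.12    0.3131] F [-0.3 -0.7  1.1] q7 -1.01 t 15.73
row [-0.0447  0.0468  0.003 ] [ 0.008 -0.003 -1.212]
pointer [305.3 153.9] 0.8 [ 0.6645 -0.091 ]
clip [311.5 137.3] 0.95 [ 0.6786 -0.0909]
[307.52214308 151.35138105] 257 106
```

View pics/z12.png

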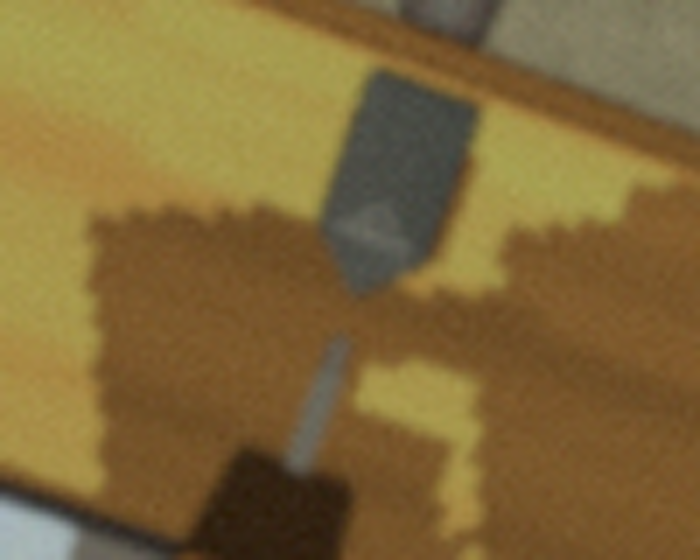

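Run:
```python
from h import *
C=cam("wrist")
f=lambda u,v:(257+(u+.5)/7-.5,106+(v+.5)/7-.5)
P={n:onz(C,f(*p),z)[:2] for n,p,z in [("tip",(361,297),.208),("L",(375,70),.208),("R",(478,105),.208),("l",(323,225),.208),("rr",(423,260),.208),("ptr",(342,340),.206),("base",(298,470),.206)]}
for y in (.016,.027,.04):
    d={k:np.round([1e3*(np.cos(y)*v[0]+np.sin(y)*v[1]),1e3*(-np.sin(y)*v[0]+np.cos(y)*v[1])],1).tolist() for k,v in P.items()}; print(y,d, "mid",(d["L"][1]+d["R"][1])/2,(d["l"][1]+d["rr"][1])/2)
to([.612,-.16,.31],1.59)
```

```text
0.016 {'tip': [669.0, -91.8], 'L': [694.0, -84.2], 'R': [694.6, -96.7], 'l': [675.3, -84.7], 'rr': [675.7, -97.1], 'ptr': [663.1, -91.4], 'base': [646.2, -91.9]} mid -90.45 -90.9
0.027 {'tip': [667.9, -99.1], 'L': [693.0, -91.9], 'R': [693.5, -104.3], 'l': [674.3, -92.1], 'rr': [674.6, -104.5], 'ptr': [662.0, -98.7], 'base': [645.2, -99.0]} mid -98.1 -98.3
0.04 {'tip': [666.6, -107.8], 'L': [691.7, -100.9], 'R': [692.1, -113.4], 'l': [673.0, -100.9], 'rr': [673.2, -113.3], 'ptr': [660.7, -107.3], 'base': [643.8, -107.3]} mid -107.15 -107.1
yaw 0.387 pos [ 0.6367 -0.1106  0.3136] F [ 0.6  0.8 -0.2] q7 -1.01 t 15.88
row [-0.0416  0.0364  0.0031] [ 0.004 -0.01  -1.203]
```

Emit:
play_rows(
  targets=[
    [-0.02, 0.02, 0, 0, 0, -0.12],
    [-0.022, 0.022, 0, 0, 0, -0.12],
    [0, 0.02, 0, 0, 0, -0.12],
    [0, 0, 0, 0, 0, -0.12],
    [0, 0, 0, 0, 0, -0.12],
  ],
  hand=0,
  squeeze=40,
)

```text
clock: 16.3
tool_pos: [0.6306, -0.1718, 0.3129]
eef_rot: [0.874, 0.485, 0.006, -0.003]
contact_force: [-0.2, 0.7, -1.1]
opening: 0.008
```

Emit:
play_rows(
  targets=[
    [0, 0, 0, 0, 0, -0.12],
    [0, 0, 0, 0, 0, -0.12],
    [0, 0, 0, 0, 0, -0.12],
    [0, 0, 0, 0, 0, -0.12],
    [0, 0, 0, 0, 0, -0.12],
  ],
)

```text
clock: 16.72
tool_pos: [0.632, -0.1605, 0.3138]
eef_rot: [0.682, 0.731, 0.01, -0.003]
contact_force: [0.4, -0.3, 0.4]
opening: 0.007
```

Run:
```python
from h import *
to([.608,-.16,.31],1.595)
```

```text
yaw 1.641 pos [ 0.632  -0.1605  0.3138] F [ 0.4 -0.3  0.4] q7 0.13 t 16.72
row [ 0.0022 -0.0239  0.0036] [ 0.01  -0.017  0.046]
```

Emit:
play_rows(
  targets=[
    [-0.006, -0.024, 0.002, 0.01, -0.017, 0.046],
    [0, 0, 0, 0, 0, 0],
    [0, 0, 0, 0, 0, 0],
  ],
)

```text
clock: 16.97
tool_pos: [0.6085, -0.1607, 0.3115]
eef_rot: [0.693, 0.721, 0.002, -0.001]
contact_force: [-0.8, 0.3, 0.2]
opening: 0.009
```

Run:
```python
from h import *
to([.608,-.155,.225],1.595)
```

```text
yaw 1.609 pos [ 0.6085 -0.1607  0.3115] F [-0.8  0.3  0.2] q7 0.09 t 16.97
row [ 0.0054 -0.0004  0.0865] [ 0.    -0.004  0.014]
```

Emit:
play_rows(
  targets=[
    [-0.005, 0, 0.02, 0, 0, 0.012],
    [0, 0, 0.02, 0, 0, 0],
    [0, 0, 0.02, 0, 0, 0],
    [0, 0, 0.02, 0, 0, 0],
    [0, 0, 0, 0, 0, 0],
  ],
)

```text
clock: 17.38
tool_pos: [0.6145, -0.1572, 0.2325]
eef_rot: [0.694, 0.72, 0.006, 0.001]
contact_force: [0.4, -0.7, -0.4]
opening: 0.007
```

Run:
```python
from h import *
to([.608,-.125,.226],1.597)
```

```text
yaw 1.607 pos [ 0.6145 -0.1572  0.2325] F [ 0.4 -0.7 -0.4] q7 0.06 t 17.38
row [ 0.0324 -0.0054  0.0066] [ 0.011 -0.007  0.01 ]
```

Emit:
play_rows(
  targets=[
    [0.008, -0.005, 0.006, 0.011, -0.007, 0.01],
    [0.008, 0, 0, 0, 0, 0],
    [0.008, 0, 0, 0, 0, 0],
    [0, 0, 0, 0, 0, 0],
    [0, 0, 0, 0, 0, 0],
  ],
)

```text
clock: 17.8
tool_pos: [0.6129, -0.1276, 0.2299]
eef_rot: [0.696, 0.718, 0.003, 0.002]
contact_force: [-0.0, 0.0, 0.5]
opening: 0.004
```

Run:
```python
from h import *
to([.608,-.12,.226],1.597)
```

```text
yaw 1.603 pos [ 0.6129 -0.1276  0.2299] F [-0.   0.   0.5] q7 0.01 t 17.80
row [ 0.0077 -0.0047  0.0039] [ 0.006 -0.001  0.006]
```

Emit:
play_rows(
  targets=[
    [0.002, -0.003, 0.003, 0.006, 0, 0.006],
    [0.002, 0, 0, 0, 0, 0],
    [0.002, 0, 0, 0, 0, 0],
    [0, 0, 0, 0, 0, 0],
  ],
)

```text
clock: 18.13
tool_pos: [0.611, -0.1217, 0.229]
eef_rot: [0.698, 0.716, 0.002, 0.001]
contact_force: [0.4, -0.9, -0.8]
opening: 0.005
```

Emit:
play_rows(
  targets=[
    [0.0015, 0, 0, 0, 0, 0],
    [0.0015, 0, 0, 0, 0, 0],
    [0, 0, 0, 0, 0, 0],
  ],
)

```text
clock: 18.38
tool_pos: [0.611, -0.1193, 0.2292]
eef_rot: [0.699, 0.716, 0.002, 0.002]
contact_force: [-0.5, 0.0, -0.5]
opening: 0.005
```

Emit:
play_rows(
  targets=[
    [0.001, 0, 0, 0, 0, 0],
    [0.001, 0, 0, 0, 0, 0],
    [0, 0, 0, 0, 0, 0],
  ],
)

```text
clock: 18.63
tool_pos: [0.6108, -0.1174, 0.2291]
eef_rot: [0.699, 0.715, 0.001, 0.002]
contact_force: [0.7, 0.1, -0.5]
opening: 0.001
```

Emit:
play_rows(
  targets=[
    [0.001, 0, 0, 0, 0, 0],
    [0, 0, 0, 0, 0, 0],
  ],
)

```text
clock: 18.8
tool_pos: [0.6108, -0.1171, 0.2291]
eef_rot: [0.699, 0.715, 0.001, 0.002]
contact_force: [-0.1, -0.3, 0.6]
opening: 0.004
```

Emit:
play_rows(
  targets=[
    [0.001, 0, 0, 0, 0, 0],
    [0, 0, 0, 0, 0, 0],
  ],
)

```text
clock: 18.97
tool_pos: [0.6107, -0.1171, 0.2291]
eef_rot: [0.699, 0.715, 0.001, 0.002]
contact_force: [-0.1, -0.5, 0.6]
opening: 0.004
```

Emit:
play_rows(
  targets=[
    [0.0008, 0, 0, 0, 0, 0],
    [0, 0, 0, 0, 0, 0],
  ],
)

```text
clock: 19.13
tool_pos: [0.6107, -0.1171, 0.2291]
eef_rot: [0.699, 0.715, 0.0, 0.003]
contact_force: [0.9, -0.4, -0.1]
opening: 0.005
```

Emit:
play_rows(
  targets=[
    [0.001, 0, 0, 0, 0, 0],
  ],
)

```text
clock: 19.22
tool_pos: [0.6107, -0.1166, 0.2291]
eef_rot: [0.7, 0.714, 0.0, 0.003]
contact_force: [0.2, -2.9, -1.4]
opening: 0.006
```

Emit:
play_rows(
  targets=[
    [0.002, 0, 0, 0, 0, 0],
  ],
)

```text
clock: 19.3
tool_pos: [0.6107, -0.1161, 0.2292]
eef_rot: [0.7, 0.714, -0.001, 0.004]
contact_force: [0.9, -5.4, -0.3]
opening: 0.005
```

Emit:
play_rows(
  targets=[
    [0.003, 0, 0, 0, 0, 0],
  ],
)

```text
clock: 19.38
tool_pos: [0.6107, -0.1157, 0.2292]
eef_rot: [0.701, 0.714, -0.002, 0.005]
contact_force: [0.9, -7.5, -0.7]
opening: 0.005
```

Emit:
play_rows(
  targets=[
    [0.003, 0, 0, 0, 0, 0],
    [0.003, 0, 0, 0, 0, 0],
  ],
)

```text
clock: 19.55
tool_pos: [0.6107, -0.1161, 0.2293]
eef_rot: [0.702, 0.712, -0.004, 0.009]
contact_force: [0.2, -7.3, -0.6]
opening: 0.003
```

Emit:
play_rows(
  targets=[
    [0.003, 0, 0, 0, 0, 0],
    [0.003, 0, 0, 0, 0, 0],
    [0.003, 0, 0, 0, 0, 0],
  ],
)

```text
clock: 19.8
tool_pos: [0.6106, -0.1164, 0.2295]
eef_rot: [0.704, 0.71, -0.008, 0.014]
contact_force: [0.7, -7.2, -1.2]
opening: 0.007
```

Emit:
play_rows(
  targets=[
    [0.003, 0, 0, 0, 0, 0],
    [0.003, 0, 0, 0, 0, 0],
    [0.003, 0, 0, 0, 0, 0],
  ],
)

```text
clock: 20.05
tool_pos: [0.6106, -0.1169, 0.2297]
eef_rot: [0.707, 0.707, -0.013, 0.019]
contact_force: [0.3, -6.2, 0.0]
opening: 0.002
```

Emit:
play_rows(
  targets=[
    [0.003, 0, 0, 0, 0, 0],
    [0.003, 0, 0, 0, 0, 0],
    [0.003, 0, 0, 0, 0, 0],
  ],
)

```text
clock: 20.3
tool_pos: [0.6105, -0.1172, 0.2298]
eef_rot: [0.709, 0.705, -0.017, 0.024]
contact_force: [-0.4, -6.4, 0.8]
opening: 0.004
```

Emit:
play_rows(
  targets=[
    [0.003, 0, 0, 0, 0, 0],
    [0.003, 0, 0, 0, 0, 0],
    [0.003, 0, 0, 0, 0, 0],
  ],
)

```text
clock: 20.55
tool_pos: [0.6105, -0.1176, 0.23]
eef_rot: [0.711, 0.702, -0.021, 0.029]
contact_force: [0.2, -7.0, 0.6]
opening: 0.002
```

Run:
```python
from h import *
to([.6105,-.1176,.229],1.575)
```

```text
yaw 1.558 pos [ 0.6105 -0.1176  0.23  ] F [ 0.2 -7.   0.6] q7 -0.11 t 20.55
row [0.0001 0.     0.0009] [ 0.011  0.07  -0.016]
```

Emit:
play_rows(
  targets=[
    [0.0034, 0, 0, 0, 0.005, -0.002],
    [0.0034, 0, 0, 0, 0.005, -0.002],
  ],
)

```text
clock: 20.72
tool_pos: [0.6105, -0.1174, 0.23]
eef_rot: [0.711, 0.702, -0.02, 0.029]
contact_force: [1.1, -7.7, -0.2]
opening: 0.003
```

Emit:
play_rows(
  targets=[
    [0.0034, 0, 0, 0, 0.005, -0.002],
    [0.0034, 0, 0, 0, 0.005, -0.002],
    [0.0034, 0, 0, 0, 0.005, -0.002],
  ],
)

```text
clock: 20.97
tool_pos: [0.6105, -0.1174, 0.23]
eef_rot: [0.711, 0.702, -0.019, 0.028]
contact_force: [0.9, -7.7, -1.0]
opening: 0.006
```

Stable at 7.7 N; hold this for a further second.

Emit:
play_rows(
  targets=[
    [0.0034, 0, 0, 0, 0.005, -0.002],
    [0.0034, 0, 0, 0, 0.005, -0.002],
    [0.0034, 0, 0, 0, 0.005, -0.002],
    [0.0034, 0, 0, 0, 0.005, -0.002],
    [0.0034, 0, 0, 0, 0.005, -0.002],
  ],
)

```text
clock: 21.38
tool_pos: [0.6105, -0.1174, 0.23]
eef_rot: [0.712, 0.702, -0.018, 0.028]
contact_force: [0.8, -8.8, -0.5]
opening: 0.008
```

Emit:
play_rows(
  targets=[
    [0.0034, 0, 0, 0, 0.005, -0.002],
    [0.0034, 0, 0, 0, 0.005, -0.002],
    [0.0034, 0, 0, 0, 0.005, -0.002],
    [0.0034, 0, 0, 0, 0.005, -0.002],
    [0.0034, 0, 0, 0, 0.005, -0.002],
  ],
)

```text
clock: 21.8
tool_pos: [0.6106, -0.1173, 0.2299]
eef_rot: [0.712, 0.701, -0.016, 0.027]
contact_force: [1.1, -6.9, -0.3]
opening: 0.004
```

Emit:
play_rows(
  targets=[
    [-0.01, 0, 0, 0, 0, 0],
    [-0.02, 0, 0, 0, 0, 0],
    [-0.02, 0, 0, 0, 0.03, 0],
    [0, 0, -0.035, 0, 0.03, 0],
    [0, 0, -0.035, 0, 0, 0],
  ],
)

```text
clock: 22.22
tool_pos: [0.6045, -0.1638, 0.2969]
eef_rot: [0.71, 0.704, 0.004, -0.004]
contact_force: [0.7, 0.6, 1.4]
opening: 0.006
```

Run:
```python
from h import *
to([.636,-.12,.31],.48)
look("scene",["pointer","clip"],"c13",Z); look("side",[],"s13")
track("scene","c11","c13",(256,220,268,236),.21)
```

```text
yaw 1.562 pos [ 0.6045 -0.1638  0.2969] F [0.7 0.6 1.4] q7 0.06 t 22.22
row [ 0.0442  0.0311 -0.0126] [-0.006 -0.009  1.082]
pointer [262.9 233.8] 0.96 [ 0.6627 -0.092 ]
clip [265.  242.3] 0.53 [ 0.6762 -0.0915]
scene px [-0.75  1.  ] score 0.88 mm [ 1.7 -1.6]
```

Emit:
play_rows(
  targets=[
    [0, 0.01, -0.02, 0, 0, 0.12],
    [0, 0.01, 0, 0, 0, 0.12],
    [0, 0, 0, 0, 0, 0.12],
    [0, 0, 0, 0, 0, 0.12],
    [0, 0, 0, 0, 0, 0.12],
  ],
)

```text
clock: 22.83
tool_pos: [0.6222, -0.1587, 0.3106]
eef_rot: [0.89, 0.455, -0.001, -0.009]
contact_force: [0.2, 0.4, -0.1]
opening: 0.006
```

Emit:
play_rows(
  targets=[
    [0, 0, 0, 0, 0, 0.12],
    [0.01, 0, 0, 0, 0, 0.12],
    [0.01, -0.02, 0, 0, 0, 0.12],
    [0, -0.02, 0, 0, 0, 0.12],
    [0, 0, 0, 0, 0, 0],
  ],
)

```text
clock: 23.25
tool_pos: [0.6089, -0.1068, 0.3017]
eef_rot: [0.975, 0.222, -0.011, -0.013]
contact_force: [0.5, 0.6, -0.8]
opening: 0.004
```

Run:
```python
from h import *
to([.636,-.12,.31],.48)
C,im,o=look("wrist",["pointer","clip"],"w14",Z)
u=proj(C,[.667,-.092,.205]); a,b=int(u[0])-50,int(u[1])-45; print(u,a,b)
cv2.imwrite("pics/z14.png",cv2.resize(im[b:b+80,a:a+100],None,fx=7,fy=7,interpolation=cv2.INTER_CUBIC))
```

```text
yaw 0.448 pos [ 0.6089 -0.1068  0.3017] F [ 0.5  0.6 -0.8] q7 -0.95 t 23.25
row [ 0.0186  0.0233 -0.0093] [-0.03   0.015 -0.032]
pointer [344.2 127.9] 0.77 [ 0.6652 -0.0927]
clip [348.9 112.6] 0.86 [ 0.6769 -0.0911]
[344.37954083 125.22867477] 294 80
```

View pics/z14.png

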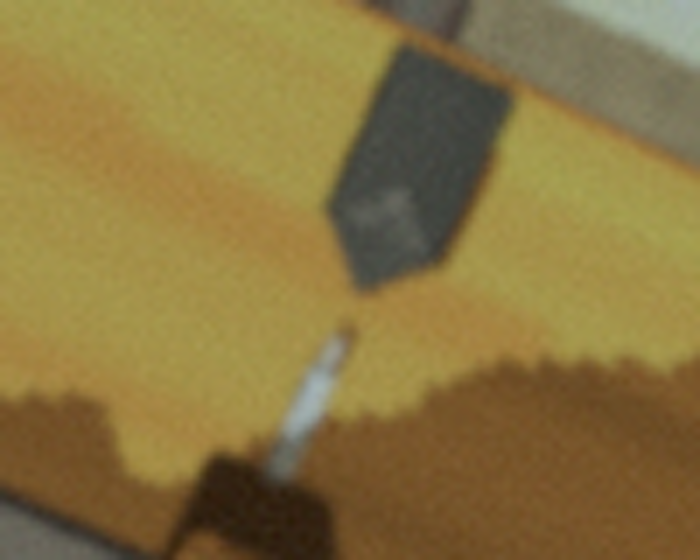

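Run:
```python
from h import *
C=cam("wrist")
f=lambda u,v:(294+(u+.5)/7-.5,80+(v+.5)/7-.5)
P={n:onz(C,f(*p),z)[:2] for n,p,z in [("tip",(365,292),.208),("L",(405,45),.208),("R",(513,97),.208),("l",(331,208),.208),("rr",(440,262),.208),("ptr",(348,330),.206),("base",(280,470),.206)]}
for y in (.016,.027,.04):
    d={k:np.round(1e3*(-np.sin(y)*v[0]+np.cos(y)*v[1]),1) for k,v in P.items()}; print(y,d, "mid",(d["L"]+d["R"])/2,(d["l"]+d["rr"])/2)
to([.636,-.12,.34],.48)
```

```text
0.016 {'tip': np.float64(-107.5), 'L': np.float64(-100.3), 'R': np.float64(-113.0), 'l': np.float64(-100.3), 'rr': np.float64(-113.6), 'ptr': np.float64(-107.7), 'base': np.float64(-107.5)} mid -106.65 -106.94999999999999
0.027 {'tip': np.float64(-114.9), 'L': np.float64(-107.9), 'R': np.float64(-120.7), 'l': np.float64(-107.8), 'rr': np.float64(-121.0), 'ptr': np.float64(-115.1), 'base': np.float64(-114.6)} mid -114.30000000000001 -114.4
0.04 {'tip': np.float64(-123.6), 'L': np.float64(-116.9), 'R': np.float64(-129.7), 'l': np.float64(-116.5), 'rr': np.float64(-129.8), 'ptr': np.float64(-123.7), 'base': np.float64(-123.0)} mid -123.3 -123.15
yaw 0.450 pos [ 0.6105 -0.1119  0.3025] F [0.5 0.1 0.1] q7 -0.94 t 23.40
row [ 0.0189  0.0174 -0.0382] [-0.026  0.014 -0.031]
```

Emit:
play_rows(
  targets=[
    [0, 0, -0.03, 0, 0, 0],
    [0, 0, -0.03, 0, 0, 0],
    [0, 0, 0, 0, 0, 0],
    [0, 0, 0, 0, 0, 0],
  ],
)

```text
clock: 23.73
tool_pos: [0.6116, -0.1184, 0.3616]
eef_rot: [0.974, 0.224, -0.013, -0.01]
contact_force: [-0.1, 0.6, 0.6]
opening: 0.004
```

Run:
```python
from h import *
look("side",[],"s15"); look("scene",[],"c15")
track("side","side0","s15",(345,300,450,345),.22)
track("scene","scene0","c15",(95,190,130,290),.22)
track("scene","scene0","c15",(362,138,426,220),.22)
print(r.finish_job())
```

```text
side px [0. 0.] score 1.00 mm [0. 0.]
scene px [0. 0.] score 1.00 mm [0. 0.]
scene px [0. 0.] score 1.00 mm [0. 0.]
the job is handed in; nothing more can be done
None
```

The job is handed in at about 24 s: the fence's pointer is level with the clip to about half a millimetre, by my measurement. `finish_job` gave no verdict.

- **Winding past and back:** My first run went only about 3.6 mm past the clip, because I had misread the starting offset. I wound on again to about 5.5 mm past, then back clockwise to take up the slack. After letting go, a closer look showed the pointer still 0.9 mm (my points) to 1.9 mm (network) on the knob side. I gripped the knob again, turned it about 0.1 rad further clockwise, and let go.
- **Press check:** With shut fingers I pressed the plate towards the knob for about 2.4 s. The readings were 6.2 to 8.8 N, and the fence did not give.
- **Last checks:** The final wrist picture puts the pointer 0.2 mm on the −y side of the wedge tip. Against the clip body's centre line it is 0.5 to 0.7 mm on the −y side. The network's own points suggested about 1.3 mm, but I did not use its clip origin because it lay well off the wedge tip I measured.
- **Other things on the ledge:** The lint roller, tealight and coin tray show no movement between the first and last pictures, and the arm ended clear above the ledge.
- **Pictures:** I viewed 11, one over the budget of 10.

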